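# Hook the jug out from under the dish rack

## Robot

A 6-joint arm with a two-finger parallel gripper is mounted at the origin on the work surface. World frame = base frame: x ahead of the robot, y to its left, z up, the work surface at z = 0. Lengths are in m, angles in rad, forces in N, time in s.
With the tool pointing down it reaches from about 0.375 to 0.9 m from the base axis. Payload 3.1 kg.
Tool frame: the origin (TCP) lies midway between the tips of the shut fingers; the grasp point (between the pads) lies 19 mm behind it; z points along the fingers, y is the line along which they close (so a half turn about z gives the same grasp; the last joint's range is limited). The gripper opens to 87 mm and grips with 3 to 60 N. Pads are 19 mm wide; open, the fingers measure 117 mm over their backs; the gripper's body (75 mm by 190 mm) begins 51 mm behind the grasp point.
Start: joints at [-1.294, 0.527, 1.433, -0, 1.181, -0.178], TCP at [0.275, -0.561, 0.223] pointing down, gripper open.
Joint ranges: [-3.08, 3.08], [-0.75, 2.2], [0.22, 2.44], [-1.43, 4.57], [0, 2.65], [-2.85, 2.85]. Speed limits (rad/s): [2.79, 2.79, 3.14, 3.14, 3.14, 3.14].

## Interface

Orientations are given as a unit quaternion [x, y, z, w].
In Python, from rig import get_obs, cams, job gives the robot as it stands.
- The arm moves only by the tool servo_tool, never from a script. Its argument "moves" is text: rows parted by semicolons, each of 5 numbers parted by spaces: the shift along the tool's x, y, z in m, then the turn about the tool's z in degrees, then the finger opening in m, from 0 to 0.087. In form: dx dy dz spin claw; .... A call has 1 to 10 rows; each row is the pose to reach, as a shift and turn from the pose commanded when the call began, along the tool's axes at that moment; what a row does not reach only later rows make up. A row lasts 1/12 s, in which the tool goes at most 41.7 mm and 7.16 degrees, less where a joint would pass 70% of its speed; a pose out of reach is approached as far as the arm can. A call with a gripper value outside its range is refused whole. The fingers move at their own pace and stop on an object; "grip_force" is the grip in N (left out, the last holds). Time passes only in rows, so rows that repeat a pose let the fingers close. It gives the time, the measured TCP pose, the force, the opening and the grip force at its end, in the units of the state.
- get_obs(): the state, without advancing time (a new reading comes with each control period).
- cams.camera(name): name is "scene" or "top"; returns the picture (384x512x3 uint8, blue, green, red); there is no depth.
- cams.camera_model(name): a dict with "fx", "fy", "cx", "cy" (pixels), "dist" ([k1, k2, p1, p2, k3] as OpenCV has them; the pictures are not rectified), "R" (3x3) and "t" (3): a world point X has camera coordinates R X + t. Camera axes: x right, y down, z forward; pixel columns grow to the right and rows downward; lengths in m; the calibration is good to about 2 mm. A picture is of the moment at which its call begins. camera_model takes no time and is no camera call.
- job.hand_in(): hands the job in; it is judged then, once.
The state is a dict: "time": time; "q": joint angles; "joint_velocities": joint speeds; "joint_torque": joint torques, N m; "position": TCP position; "tool_rot": TCP orientation; "ft_force": force on the tool from outside, world axes, zero at the start; "moment": the same for the moment, N m; "grip_width": finger opening in m; "grip_force": force on a finger pad.
Only numpy, scipy, OpenCV 4.12 (cv2) and the standard library are available. Lean on these libraries where they do the work, as an engineer would, in place of code of your own. Each camera call takes 0.05 s, during which the arm holds its last target. There are 200 camera calls.

## Task

The blue jug has been pushed in under the low wire rack, where a hand cannot get at it. Pick up the pull hook, catch it low behind the jug's handle and gently slide the jug out, upright, until it is drawn firmly up against the end bar of the rack's pull-out frame, without forcing it; then free the hook, leaving the jug there, and lay the hook back flat on the worktop. Move the jug with the hook alone, never with the gripper or arm, and leave the plates, bowl, pan and rolling pin undisturbed.

Things in the scene. Friction and masses are not known exactly. Their poses are not given: they have to be found in the camera images.
- pull_hook: oven pull hook lying flat on the worktop right of the drainboard, 110 g. Origin under the middle of its wooden handle; own x runs along the tool from handle to hook, z up. Handle 130 long (x -65 to 65), 24 wide, 22 high. A straight steel shank, 8 in diameter, at height 11, runs from it to x = 235, where it bends sideways into the crook
- hook_grip (a point): on the handle's centre line, at x = 48, z = 11 of the pull hook, near its balance point (x about 55): the place to grip it, 24 mm wide across own y
- hook_crook (a point): middle of the crook, a straight bar 8 mm in diameter from (235, 0, 11) to its tip at (227, -32, 11) in the pull hook's frame: it points to own -y, the tip leaning 8 mm back towards the handle. This point is at (231, -16, 11)
- jug: blue plastic 2-litre jug with a vent button on its lid, on the drainboard under the rack; loose, 0.7 to 1.0 kg. Origin at the centre of its foot; own x to the handle, z up. Foot radius 65 (straight for the lowest 45), body 66, lid 70, height 208. It slides at a pull of 3 to 7 N; firmly up to the bar means some 4 N more, kept for half a second. Over 16 N, or rocking over 3 degrees, is too rough
- jug_handle (a point): where to hook the jug: centre of the handle's upright round bar (14 in diameter), 48 above the foot, 112 from the axis. The bar runs from 37 to 152 above the foot; the gap between it and the body is 38; the handle's lower arm has its top 35 above the foot. Hooked here the jug slides flat, hooked higher it rocks
- drainboard: fixed white ceramic drainboard 540 (own x) x 560 (own y), its top 12 above the worktop, with raised rims 18 wide along all four edges, tops 26 above the worktop. Origin: centre of its underside, on the worktop; its y points to its left end. The jug is to be drawn along its -y
- rack: fixed extending wire rack on the drainboard. Origin: the drainboard's centre, on its top; axes as the drainboard's. Its shelf covers x -240 to 45, y -75 to 235, underside 255 above the drainboard's top, with legs 10 in diameter at the corners. Open below on the right (-y), where its pull-out frame reaches out low over the drainboard
- bowl: loose steel bowl, rim radius 90, 82 high, on the drainboard; origin under its foot. To be left alone
- plate1: lowest of three white melamine plates, diameter 190, that lean on the bowl with their feet in the corner of the drainboard's right rim; origin at the centre of its underside, z square to the plate. To be left alone
- plate2: middle plate of the three, like plate1. To be left alone
- plate3: top plate of the three, like plate1. To be left alone
- pan: loose aluminium frying pan, rim radius 110, 45 high, black handle to its own +x reaching to 295 and 70 high; on the worktop right of the drainboard; origin under its middle. To be left alone
- rolling_pin: loose wooden rolling pin, 50 in diameter, 330 long along own x, lying on top of the rack; origin under its middle. To be left alone
- pullout_run (a point): a fixed point of the rack, 12 above the drainboard's top, in the middle of where the pull-out's end bar can stand. The bar is round, dark rubber, 8 in diameter, its centre 12 above the drainboard, along own x from -240 to 45; it has been left somewhere at rack y -209 to -244. Where exactly is NOT measured: feel for it. It stands firm when pressed gently; over 12 N would shove it

How it is judged:
By the outcome, as a careful person would: the job done as asked, in the order asked, and still so for the second after the job is handed in, with the robot touching nothing.
It also fails if it takes over 72 s, if anything falls off the work surface, if the arm or the gripper's body presses on something with over 40 N, if the wrist force passes 120 N, or if a joint passes its speed limit or range.

## Working session

There is one attempt and no reset: what is moved stays moved. The work goes in short steps, Python scripts to look and compute and a tool call to move; the robot and the scene stay as the last step left them, time stands still between calls to the robot, and variables do not carry over. Pictures are saved under pics/ and viewed, at most 12 in all, crops included, and the job is handed in when it is done.

Besides the shell and the picture viewer there is one more tool, called after ">>>" by a JSON object that holds its "method" and its "body". servo_tool: Moves the arm, as the interface text tells. Its arguments: {"type":"object","properties":{"moves":{"type":"string"},"grip_force":{"type":"number"}},"required":["moves"]}

```bash
mkdir -p pics
cat > h.py <<'E'
import numpy as np, cv2
from rig import get_obs, cams, job
def model(n):
    m=cams.camera_model(n); K=np.array([[m['fx'],0,m['cx']],[0,m['fy'],m['cy']],[0,0,1.]])
    return K,np.array(m['dist'],float),np.array(m['R'],float),np.array(m['t'],float)
def px2w(n,uv,z):
    K,d,R,t=model(n); p=cv2.undistortPoints(np.array(uv,float).reshape(-1,1,2),K,d).reshape(-1,2)
    r=np.c_[p,np.ones(len(p))]@R; c=-R.T@t; z=np.broadcast_to(z,len(p))
    return c+r*((z-c[2])/r[:,2])[:,None]
def w2px(n,X):
    K,d,R,t=model(n); return cv2.projectPoints(np.array(X,float).reshape(-1,1,3),cv2.Rodrigues(R)[0],t,K,d)[0].reshape(-1,2)
E
python3 - <<'E'
from h import *
for n in("scene","top"):
    im=cams.camera(n); cv2.imwrite(f"pics/{n}.png",im); cv2.imwrite(f"pics/{n}0.png",cv2.resize(im,(800,600),interpolation=cv2.INTER_CUBIC))
    K,d,R,t=model(n); print(n,K[0,0],-R.T@t,R.round(2).tolist())
print(get_obs())
E
```

```text
scene 441.18956265278666 [ 1.53568845 -0.7024773   0.96446391] [[0.65, 0.76, 0.01], [0.41, -0.34, -0.85], [-0.64, 0.56, -0.53]]
top 367.1128018205748 [0.48307152 0.10770799 1.22618957] [[0.02, -1.0, -0.0], [-0.99, -0.02, -0.11], [0.11, 0.01, -0.99]]
{'time': 0.1, 'q': array([-1.29451756e+00,  5.28379198e-01,  1.43380050e+00,  4.40984794e-05,
        1.18140912e+00, -1.78452213e-01]), 'joint_velocities': array([ 0.00017616, -0.00205444, -0.00297324,  0.00079269, -0.00023337,
        0.00092987]), 'joint_torque': array([-8.06159660e-04, -4.40989816e+01, -1.77148980e+01,  6.35416643e-02,
        5.34126547e-02, -3.54115014e-05]), 'position': array([ 0.27439053, -0.56079567,  0.22165744]), 'tool_rot': array([ 9.74265030e-01,  2.25403316e-01, -2.84340653e-05, -9.97885029e-04]), 'ft_force': array([0.34001317, 0.07485183, 0.81015174]), 'moment': array([ 0.01133465,  0.02505483, -0.01716958]), 'grip_force': 0.0, 'grip_width': 0.08685180171538079}
```

View pics/scene0.png

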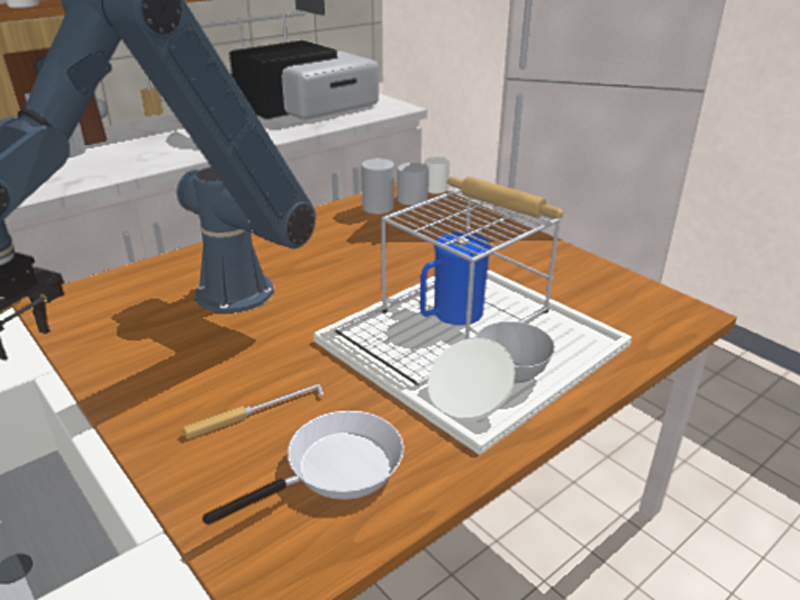

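View pics/top0.png

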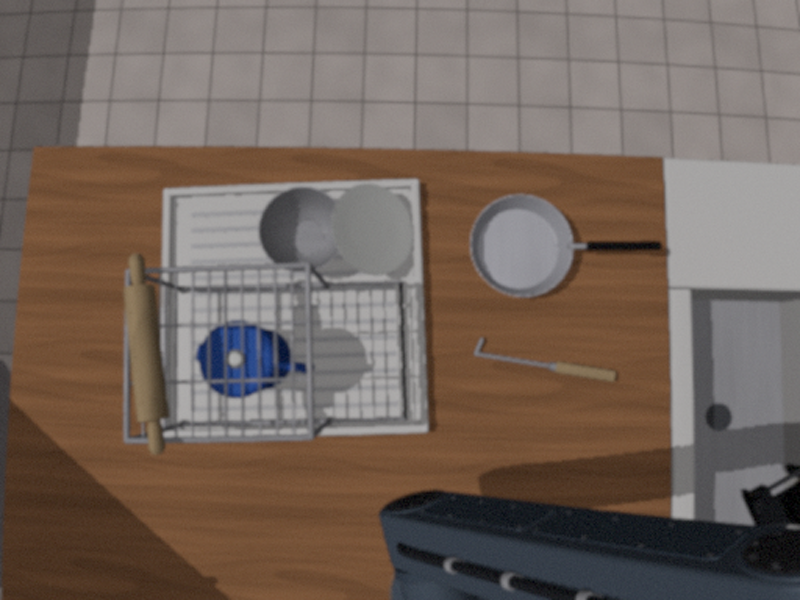

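The top view shows the hook from about (477,349) to (616,376) in the enlarged image, with the jug's lid near (240,358) and its handle toward image right at (305,367). The drainboard corners are near (164,188), (419,180) and (429,432). Next I'll enlarge the hook and jug.

Run:
```python
from h import *
t=cv2.imread("pics/top.png"); s=cv2.imread("pics/scene.png")
# top: hook crop (x 295-405,y 205-255) & jug crop (115-275,y 190-285)
a=cv2.resize(t[205:255,295:405],None,fx=5,fy=5,interpolation=cv2.INTER_CUBIC)
b=cv2.resize(t[195:262,115:275],None,fx=5,fy=5,interpolation=cv2.INTER_CUBIC)
c=np.zeros((250+335,800,3),np.uint8); c[:250,:550]=a; c[250:]=b
cv2.imwrite("pics/topc.png",c)
d=cv2.resize(s[120:270,200:400],None,fx=4,fy=4,interpolation=cv2.INTER_CUBIC); cv2.imwrite("pics/scc.png",d)
```

```text
(no output)
```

View pics/topc.png

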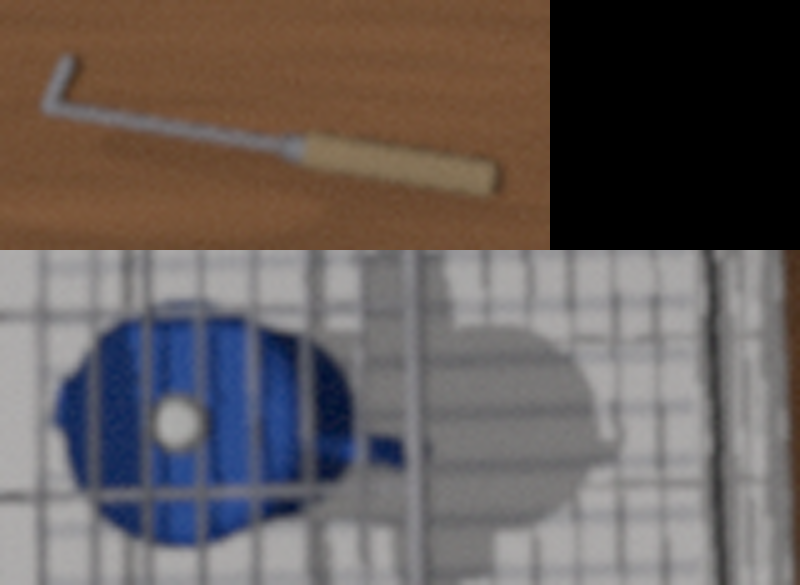

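View pics/scc.png

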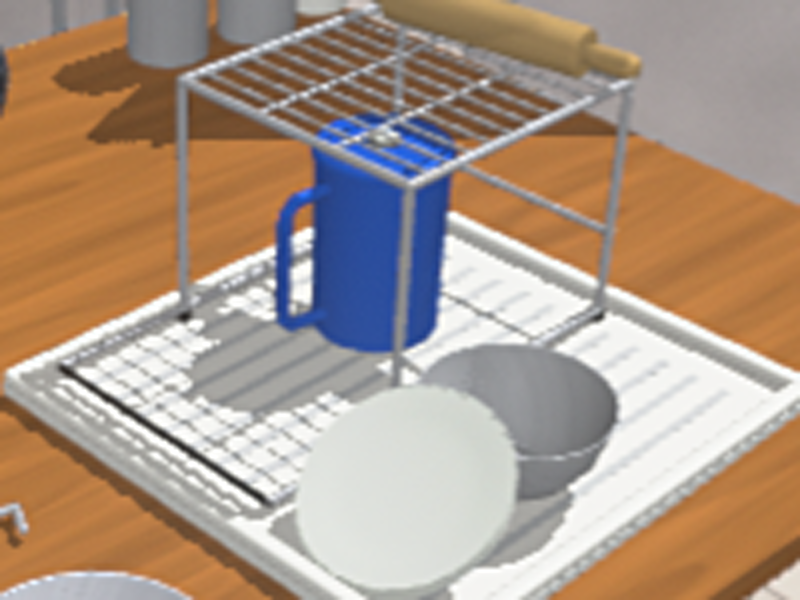

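Run:
```python
from h import *
np.set_printoptions(precision=4,suppress=True)
print("board",px2w("top",np.array([[164,188],[419,180],[429,432]])*.64,.026))
print("hook bend,tip,hL,hR",px2w("top",[[305.2,226],[309,216.8],[355.6,234.4],[394,240.6]],[.011,.011,.02,.02]))
print("scene hook bend/hR",px2w("scene",np.array([[320,390],[186,434]])*.64,[.011,.011]))
print("button",px2w("top",[[150.6,229.8]],.226),px2w("scene",[[296.2,154.2]],.226))
print("handle outer top",px2w("top",[[196,235.4]],.168))
print("bar in scene at z .06",px2w("scene",[[271,120+302/4]],.06), px2w("scene",[[271,120+235/4]],.14))
# foot extents in scene: left edge, right edge at bottom
print("bar end (rubber) scene",px2w("scene",[[200+65/4,120+368/4],[200+270/4,120+500/4]],.024))
print("bar top",px2w("top",[[115+715/5,195+20/5],[115+715/5,195+330/5]],.024))
print("rack corner top",px2w("top",np.array([[308,264],[313,437]])*.64,.27))
print("foot scene: bottom front",px2w("scene",[[200+375/4,120+350/4]],.012))
```

```text
board [[0.8436 0.6216 0.026 ]
 [0.8703 0.0639 0.026 ]
 [0.3365 0.0337 0.026 ]]
hook bend,tip,hL,hR [[ 0.501  -0.0655  0.011 ]
 [ 0.5316 -0.0779  0.011 ]
 [ 0.4765 -0.2309  0.02  ]
 [ 0.4582 -0.3597  0.02  ]]
scene hook bend/hR [[ 0.5134 -0.0658  0.011 ]
 [ 0.458  -0.3553  0.011 ]]
button [[0.4774 0.3862 0.226 ]] [[0.4898 0.3804 0.226 ]]
handle outer top [[0.4647 0.2699 0.168 ]]
bar in scene at z .06 [[0.4522 0.2917 0.06  ]] [[0.4574 0.2846 0.14  ]]
bar end (rubber) scene [[0.3656 0.0894 0.024 ]
 [0.6442 0.1056 0.024 ]]
bar top [[0.5859 0.0924 0.024 ]
 [0.3846 0.0881 0.024 ]]
rack corner top [[0.6408 0.2581 0.27  ]
 [0.3534 0.2392 0.27  ]]
foot scene: bottom front [[0.5195 0.3537 0.012 ]]
```

>>> {"method": "servo_tool", "body": {"moves": "0.032 -0.019 0 -5 0.06; 0.064 -0.039 0 -11 0.06; 0.096 -0.058 0 -17 0.06; 0.128 -0.077 0.02 -23 0.06; 0.16 -0.097 0.04 -29 0.06; 0.192 -0.116 0.06 -35 0.06; 0.224 -0.135 0.08 -41 0.06; 0.256 -0.155 0.1 -47 0.06; 0.288 -0.174 0.11 -52 0.06; 0.317 -0.193 0.12 -55.7 0.06", "grip_force": 45}}

```text
time: 0.93
position: [0.4748, -0.2464, 0.101]
tool_rot: [0.755, 0.656, -0.0, -0.001]
ft_force: [0.9, -0.3, 0.1]
grip_width: 0.0599
grip_force: 0.0
```

Run:
```python
from h import *
a=cams.camera("top"); s=cams.camera("scene")
a=cv2.resize(a[185:265,290:420],(780,480),interpolation=cv2.INTER_CUBIC)
cv2.imwrite("pics/t1.png",a)
o=get_obs();print(o['time'],o['position'],o['tool_rot'],o['ft_force'])
```

```text
1.0333 [ 0.47463645 -0.24288494  0.10042162] [ 7.53794801e-01  6.57101455e-01  1.06985549e-07 -3.32819558e-03] [-0.34773514 -0.13633125  0.34100081]
```

View pics/t1.png

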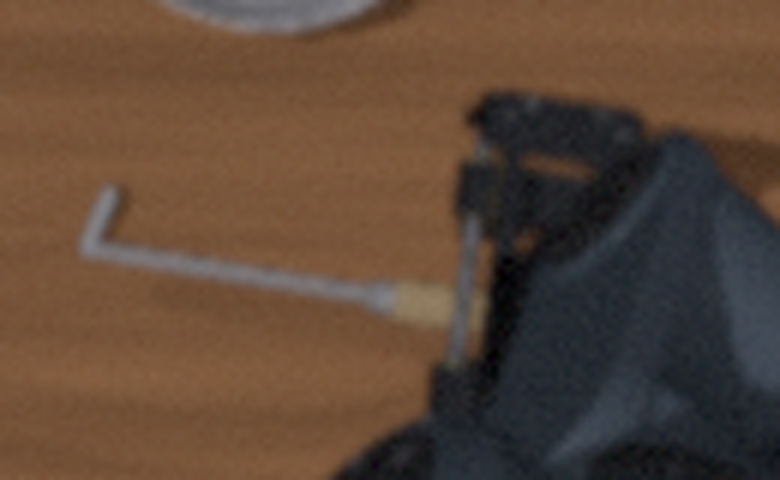

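The view shows the handle lying between the two fingers at about (437,305), and the shank running to the bend at (88,248). I'll descend and grip.

>>> {"method": "servo_tool", "body": {"moves": "0 0 0.03 0 0.06; 0 0 0.06 0 0.06; 0 0 0.08 0 0.06; 0 0 0.09 0 0.06; 0 0 0.097 0 0.06; 0 0 0.097 0 0.06; 0 0 0.097 0 0.015; 0 0 0.097 0 0.015; 0 0 0.097 0 0.015; 0 0 0.097 0 0.015", "grip_force": 45}}

```text
time: 1.87
position: [0.4751, -0.2493, 0.0066]
tool_rot: [0.756, 0.654, 0.0, 0.001]
ft_force: [-0.1, -0.4, 0.1]
grip_width: 0.0404
grip_force: 0.0
```

>>> {"method": "servo_tool", "body": {"moves": "0 0 0 0 0.015; 0 0 0 0 0.015; 0 0 0 0 0.015; 0 0 0 0 0.015; 0 0 -0.01 0 0.015; 0 0 -0.025 0 0.015; 0 0 -0.04 0 0.015; 0 0 -0.05 0 0.015; 0 0 -0.054 0 0.015; 0 0 -0.054 0 0.015", "grip_force": 45}}

```text
time: 2.7
position: [0.4753, -0.2493, 0.0607]
tool_rot: [0.756, 0.654, 0.0, 0.001]
ft_force: [0.9, -0.2, -0.8]
grip_width: 0.0234
grip_force: 44.9
```

Run:
```python
from h import *
a=cams.camera("top"); s=cams.camera("scene")
c=np.zeros((600,800,3),np.uint8)
c[:300]=cv2.resize(a[190:250,280:440],(800,300),interpolation=cv2.INTER_CUBIC)
c[300:]=cv2.resize(s[215:290,100:300],(800,300),interpolation=cv2.INTER_CUBIC)
cv2.imwrite("pics/t2.png",c)
o=get_obs();print(o['time'],o['position'],o['tool_rot'],o['ft_force'],o['grip_width'])
```

```text
2.8 [ 0.47444584 -0.24868456  0.05943887] [ 7.56090951e-01  6.54466551e-01 -4.85443753e-06 -8.51194214e-05] [ 0.01888937 -0.6804484  -0.95410818] 0.02331159117995091
```

View pics/t2.png

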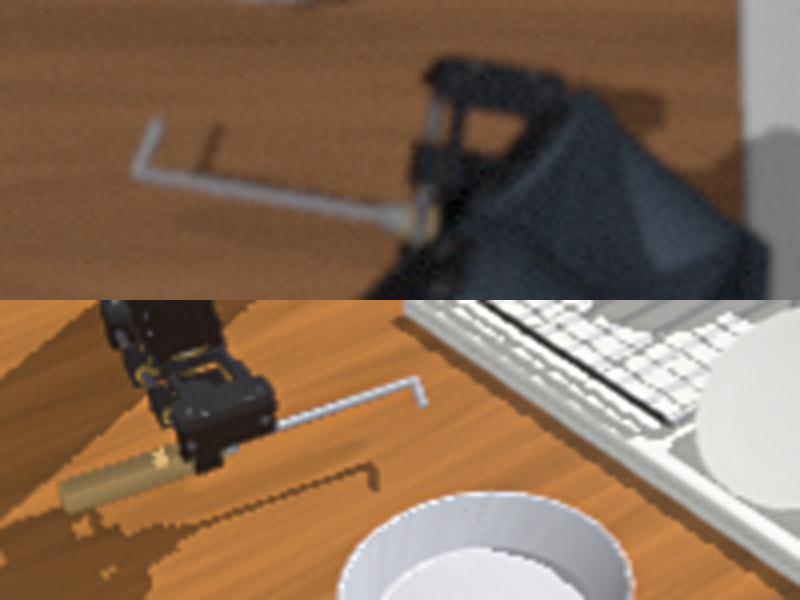

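The hook is held level in the gripper. Its bend is at (140,170) in the top crop and (416,380) in the scene crop, so I'll triangulate it and plan from that.

```bash
cat >> h.py <<'E'
def tri(ut,us):
    P=[];pts=[]
    for n,u in(("top",ut),("scene",us)):
        K,d,R,t=model(n); P.append(np.c_[R,t]); pts.append(cv2.undistortPoints(np.array(u,float).reshape(1,1,2),K,d).reshape(2,1))
    X=cv2.triangulatePoints(P[0],P[1],pts[0],pts[1]); return (X[:3]/X[3]).ravel()
E
python3 - <<'E'
from h import *
from scipy.spatial.transform import Rotation as Ro
o=get_obs(); R=Ro.from_quat(o['tool_rot'])
b=tri((308,224),(204,235)); tip=tri((311.6,214.4),(100+424/4,215+103/4))
for p in(b,tip): print(p, R.inv().apply(p-o['position']))
print('button',tri((150.6,229.8),(296.2,154.2)))
print('axes',R.as_matrix().round(3).tolist())
print('handle up corner', tri((195,235.4),(271.5,120+212/4)))
E
```

```text
[ 0.50795373 -0.06409484  0.06962379] [ 0.18748768  0.00670006 -0.01016632]
[ 0.53802029 -0.07592468  0.06874834] [ 0.18008988  0.038152   -0.00929588]
button [0.47850251 0.38964269 0.21848029]
axes [[0.143, 0.99, -0.0], [0.99, -0.143, 0.0], [0.0, -0.0, -1.0]]
handle up corner [0.46641127 0.27434724 0.171935  ]
```

>>> {"method": "servo_tool", "body": {"moves": "0.012 -0.005 0 -1 0.015; 0.036 -0.014 0 -2 0.015; 0.066 -0.026 0 -3 0.015; 0.1 -0.04 0 -4 0.015; 0.135 -0.054 0 -5 0.015; 0.17 -0.068 0 -6 0.015; 0.205 -0.082 0 -7 0.015; 0.236 -0.094 0.004 -8 0.015; 0.258 -0.102 0.008 -8.2 0.015; 0.267 -0.106 0.009 -8.2 0.015"}}

```text
time: 3.63
position: [0.4042, 0.0341, 0.0498]
tool_rot: [0.706, 0.708, -0.001, -0.002]
ft_force: [-0.4, 0.4, -1.9]
grip_width: 0.0234
grip_force: 44.9
```

>>> {"method": "servo_tool", "body": {"moves": "0 0 0 0 0.015; 0 0 0 0 0.015"}}

```text
time: 3.8
position: [0.4079, 0.0309, 0.0503]
tool_rot: [0.707, 0.708, -0.0, -0.0]
ft_force: [0.5, -0.2, -1.4]
grip_width: 0.0235
grip_force: 44.9
```

Run:
```python
from h import *
a=cams.camera("top"); s=cams.camera("scene")
c=np.zeros((600,800,3),np.uint8)
c[:300]=cv2.resize(a[195:255,130:290],(800,300),interpolation=cv2.INTER_CUBIC)
c[300:]=cv2.resize(s[150:225,200:400],(800,300),interpolation=cv2.INTER_CUBIC)
cv2.imwrite("pics/t3.png",c)
o=get_obs();print(o['time'],o['position'],o['tool_rot'],o['ft_force'],o['grip_width'])
```

```text
3.9 [0.40901906 0.02966942 0.0505428 ] [7.07668157e-01 7.06544545e-01 3.73187461e-04 6.68600940e-04] [-0.20206621  0.60946419 -0.92801131] 0.023763960493070904
```

View pics/t3.png

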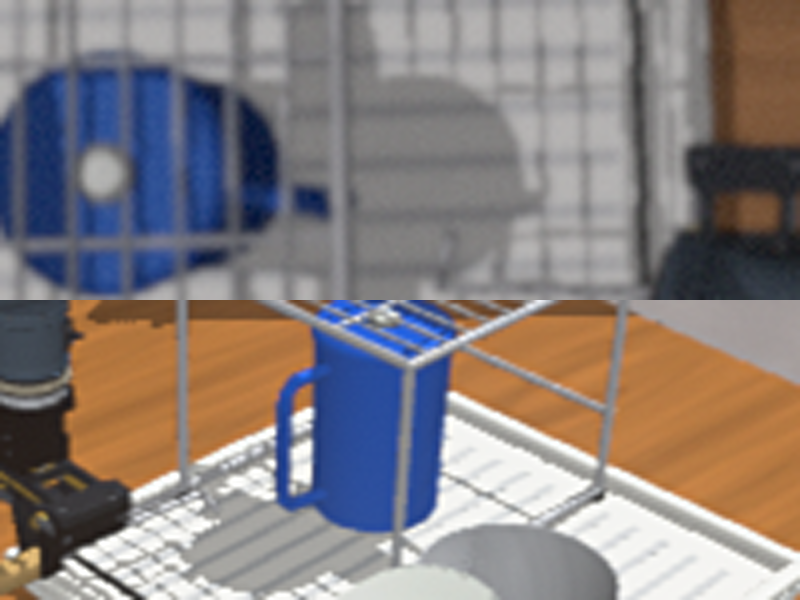

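The hook's crook is faint near (205,480) to (212,510) in the scene crop, which is robot-side of the handle bar at (285,440). That is where I expected it. I'll slide it in alongside the bar.

>>> {"method": "servo_tool", "body": {"moves": "0.008 -0.004 0 0 0.015; 0.018 -0.004 0 0 0.015; 0.03 -0.004 0 0 0.015; 0.042 -0.004 0 0 0.015; 0.054 -0.004 0 0 0.015; 0.066 -0.004 0 0 0.015; 0.077 -0.004 0 0 0.015; 0.085 -0.004 0 0 0.015; 0.088 -0.004 0 0 0.015; 0.088 -0.004 0 0 0.015"}}

```text
time: 4.73
position: [0.4041, 0.1188, 0.0506]
tool_rot: [0.707, 0.707, 0.0, 0.0]
ft_force: [0.5, 1.4, -0.8]
grip_width: 0.0233
grip_force: 44.9
```

Run:
```python
from h import *
a=cams.camera("top"); s=cams.camera("scene")
c=np.zeros((600,800,3),np.uint8)
c[:200]=cv2.resize(a[215:255,140:300],(800,200),interpolation=cv2.INTER_CUBIC)
c[200:]=cv2.resize(s[150:210,220:340],(800,400),interpolation=cv2.INTER_CUBIC)
cv2.imwrite("pics/t4.png",c)
o=get_obs();print(o['time'],o['position'],o['tool_rot'],o['ft_force'])
p=o['position']
for off in([.0067,.187,.01],[.038,.180,.01]): 
  X=p+off; print(X,w2px("scene",X),w2px("top",X))
```

```text
4.8333 [0.40407562 0.11829249 0.0505489 ] [ 7.07504974e-01  7.06708363e-01 -2.17357661e-05  3.27953373e-05] [-0.17721431 -0.16348743 -1.02767788]
[0.41077562 0.30529249 0.0605489 ] [[266.62635982 190.04247929]] [[189.43782983 251.81135349]]
[0.44207562 0.29829249 0.0605489 ] [[270.53117168 193.77932414]] [[192.00593727 241.88785013]]
```

View pics/t4.png

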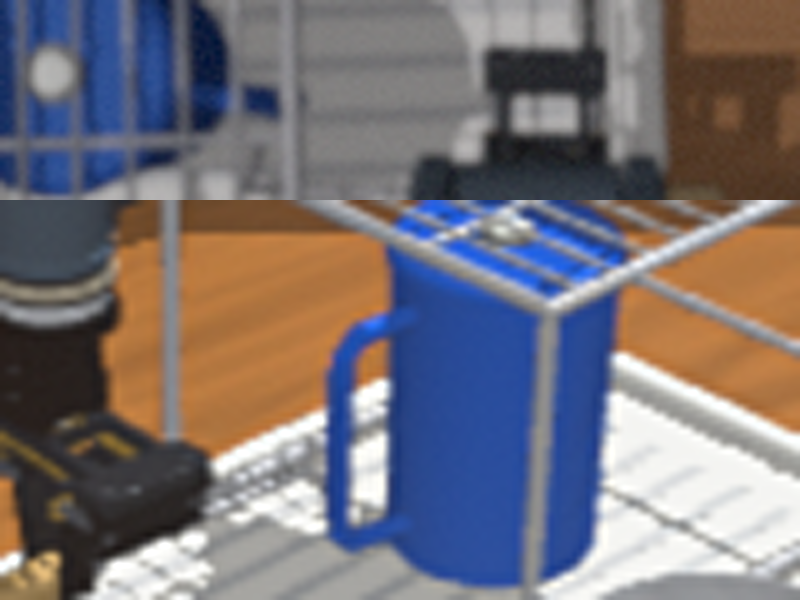

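The scene crop shows the crook tip beside and behind the bar near (337,492), above the lower arm at v≈525 and clear of the body. Now I'll swing it in behind the bar.

>>> {"method": "servo_tool", "body": {"moves": "0 0.004 0 0 0.015; 0 0.009 0 0 0.015; 0 0.014 0 0 0.015; 0 0.019 0 0 0.015; 0 0.024 0 0 0.015; 0 0.028 0 0 0.015; 0 0.032 0 0 0.015; 0 0.036 0 0 0.015; 0 0.038 0 0 0.015; 0 0.038 0 0 0.015"}}

```text
time: 5.67
position: [0.4428, 0.1186, 0.0505]
tool_rot: [0.707, 0.707, 0.0, 0.0]
ft_force: [0.2, -0.2, -0.8]
grip_width: 0.0237
grip_force: 44.9
```

Run:
```python
from h import *
s=cams.camera("scene")
c=cv2.resize(s[160:205,240:300],(800,600),interpolation=cv2.INTER_CUBIC)
cv2.imwrite("pics/t5.png",c)
o=get_obs();print(o['time'],o['position'],o['ft_force'])
p=o['position']
for off in([.0067,.187,.01],[.038,.180,.01]): 
  X=p+off; print((w2px("scene",X)-[240,160])*13.33)
```

```text
5.7167 [0.44217289 0.11863701 0.0505327 ] [-0.05416104 -0.59240613 -1.02137655]
[[440.88392081 451.33156576]]
[[494.87031224 502.55962693]]
```

View pics/t5.png

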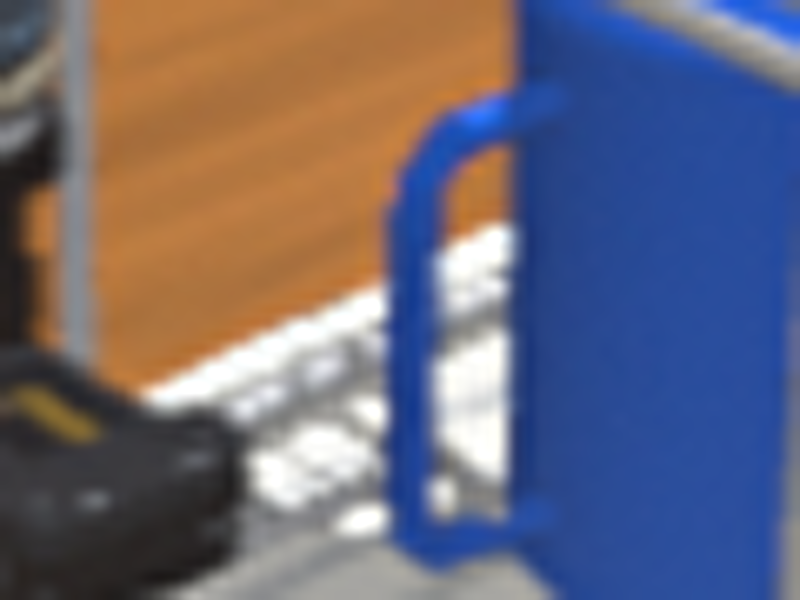

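The grey crook shows inside the handle gap, from about (445,455) to (500,500), above the lower arm. I'll start the pull gently.

>>> {"method": "servo_tool", "body": {"moves": "-0.002 0 0 0 0.015; -0.004 0 0 0 0.015; -0.006 0 0 0 0.015; -0.008 0 0 0 0.015; -0.01 0 0 0 0.015; -0.012 0 0 0 0.015; -0.014 0.001 0 0 0.015; -0.016 0.001 0 0 0.015; -0.018 0.001 0 0 0.015; -0.02 0.001 0 0 0.015"}}

```text
time: 6.55
position: [0.4431, 0.0993, 0.0506]
tool_rot: [0.708, 0.707, 0.001, -0.0]
ft_force: [1.9, 6.3, -1.6]
grip_width: 0.0235
grip_force: 44.9
```

>>> {"method": "servo_tool", "body": {"moves": "-0.003 0 0 0 0.015; -0.006 0 0 0 0.015; -0.009 0 0 0 0.015; -0.012 0.001 0 0 0.015; -0.015 0.001 0 0 0.015; -0.018 0.001 0 0 0.015; -0.021 0.001 0 0 0.015; -0.024 0.001 0 0 0.015; -0.027 0.001 0 0 0.015; -0.03 0.002 0 0 0.015"}}

```text
time: 7.38
position: [0.4444, 0.0693, 0.0505]
tool_rot: [0.708, 0.707, 0.0, -0.001]
ft_force: [-0.2, 5.8, -0.3]
grip_width: 0.0235
grip_force: 44.9
```

>>> {"method": "servo_tool", "body": {"moves": "-0.004 0 0 0 0.015; -0.008 0 0 0 0.015; -0.012 0.001 0 0 0.015; -0.016 0.001 0 0 0.015; -0.02 0.001 0 0 0.015; -0.024 0.001 0 0 0.015; -0.028 0.001 0 0 0.015; -0.032 0.002 0 0 0.015; -0.036 0.002 0 0 0.015; -0.04 0.002 0 0 0.015"}}

```text
time: 8.22
position: [0.4462, 0.0293, 0.0504]
tool_rot: [0.708, 0.707, -0.0, -0.001]
ft_force: [-0.6, 6.0, -0.9]
grip_width: 0.0236
grip_force: 44.9
```

>>> {"method": "servo_tool", "body": {"moves": "-0.004 0 0 0 0.015; -0.008 0 0 0 0.015; -0.012 0.001 0 0 0.015; -0.016 0.001 0 0 0.015; -0.02 0.001 0 0 0.015; -0.024 0.001 0 0 0.015; -0.028 0.001 0 0 0.015; -0.032 0.002 0 0 0.015; -0.036 0.002 0 0 0.015; -0.04 0.002 0 0 0.015"}}

```text
time: 9.05
position: [0.4477, -0.0104, 0.0504]
tool_rot: [0.707, 0.707, -0.0, -0.002]
ft_force: [-0.7, 6.5, -1.9]
grip_width: 0.0238
grip_force: 44.9
```

>>> {"method": "servo_tool", "body": {"moves": "-0.004 0 0 0 0.015; -0.008 0 0 0 0.015; -0.012 0.001 0 0 0.015; -0.016 0.001 0 0 0.015; -0.02 0.001 0 0 0.015; -0.024 0.001 0 0 0.015; -0.028 0.001 0 0 0.015; -0.032 0.002 0 0 0.015; -0.036 0.002 0 0 0.015; -0.04 0.002 0 0 0.015"}}

```text
time: 9.88
position: [0.4492, -0.0501, 0.0503]
tool_rot: [0.707, 0.707, -0.0, -0.002]
ft_force: [-0.5, 5.8, -1.1]
grip_width: 0.0237
grip_force: 44.9
```

Run:
```python
from h import *
a=cams.camera("top"); s=cams.camera("scene")
c=np.zeros((600,800,3),np.uint8)
c[:280]=cv2.resize(a[195:265,140:340],(800,280),interpolation=cv2.INTER_CUBIC)
c[280:]=cv2.resize(s[140:240,180:380],(800,320),interpolation=cv2.INTER_CUBIC)
cv2.imwrite("pics/t6.png",c)
o=get_obs();print(o['time'],o['position'],o['ft_force'])
```

```text
9.9833 [ 0.44960022 -0.0508263   0.05029574] [-1.53562143  1.90820356 -0.63667489]
```

View pics/t6.png

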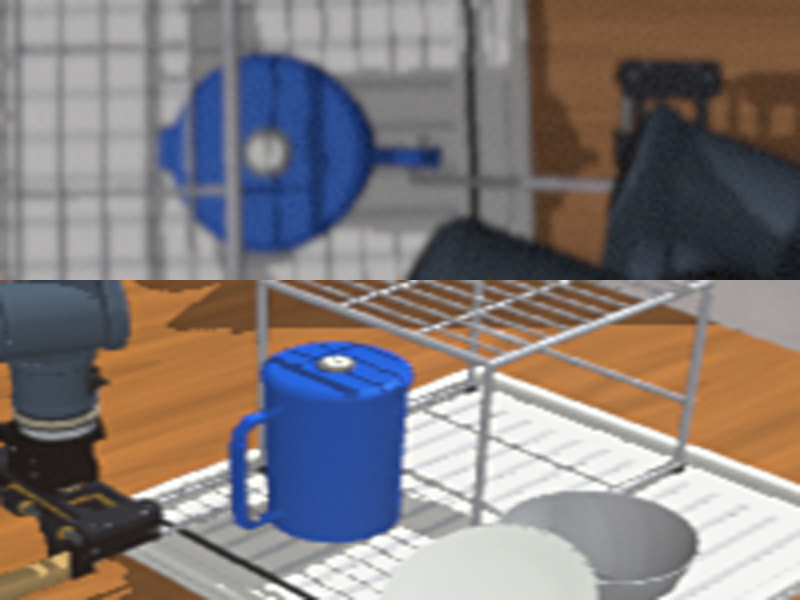

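Jug is upright and following straight; button at (267,152), bar at u≈472 in the top crop. Check the remaining distance.

Run:
```python
from h import *
B=tri((140+267/4,195+152/4),(180+337/4,140+(362-280)/3.2)); print(B)
print(px2w("top",[[206.75,233]],.219),px2w("top",[[258,233]],.024),px2w("scene",[[180+180/4,140+(530-280)/3.2],[180+310/4,140+(598-280)/3.2]],.028))
```

```text
[0.47350407 0.23359865 0.21967481]
[[0.47282656 0.23283779 0.219     ]] [[0.47483289 0.09002057 0.024     ]] [[0.42484799 0.08711409 0.028     ]
 [0.60190653 0.09628965 0.028     ]]
```

>>> {"method": "servo_tool", "body": {"moves": "-0.003 0 0 0 0.015; -0.007 0 0 0 0.015; -0.011 0.001 0 0 0.015; -0.015 0.001 0 0 0.015; -0.019 0.001 0 0 0.015; -0.023 0.001 0 0 0.015; -0.027 0.001 0 0 0.015; -0.031 0.002 0 0 0.015; -0.035 0.002 0 0 0.015; -0.039 0.002 0 0 0.015"}}

```text
time: 10.82
position: [0.4514, -0.0891, 0.0503]
tool_rot: [0.707, 0.707, -0.0, -0.002]
ft_force: [0.9, 7.3, -0.3]
grip_width: 0.0233
grip_force: 44.9
```

>>> {"method": "servo_tool", "body": {"moves": "-0.003 0 0 0 0.015; -0.006 0 0 0 0.015; -0.009 0.001 0 0 0.015; -0.012 0.001 0 0 0.015; -0.015 0.001 0 0 0.015; -0.018 0.001 0 0 0.015; -0.02 0.001 0 0 0.015; -0.021 0.001 0 0 0.015"}}

```text
time: 11.48
position: [0.4523, -0.11, 0.0502]
tool_rot: [0.707, 0.707, -0.0, -0.002]
ft_force: [-0.3, 6.7, -0.7]
grip_width: 0.0233
grip_force: 44.9
```

>>> {"method": "servo_tool", "body": {"moves": "-0.0007 0 0 0 0.015; -0.0014 0 0 0 0.015; -0.0021 0 0 0 0.015; -0.0028 0 0 0 0.015; -0.0035 0 0 0 0.015; -0.0042 0 0 0 0.015"}}

```text
time: 11.98
position: [0.4522, -0.1139, 0.0502]
tool_rot: [0.707, 0.707, -0.0, -0.002]
ft_force: [-0.7, 6.0, -1.4]
grip_width: 0.0235
grip_force: 44.9
```

>>> {"method": "servo_tool", "body": {"moves": "-0.0007 0 0 0 0.015; -0.0014 0 0 0 0.015; -0.0021 0 0 0 0.015; -0.0028 0 0 0 0.015; -0.0035 0 0 0 0.015"}}

```text
time: 12.4
position: [0.4521, -0.1174, 0.0502]
tool_rot: [0.707, 0.707, -0.0, -0.002]
ft_force: [0.2, 5.4, -1.0]
grip_width: 0.0233
grip_force: 44.9
```

>>> {"method": "servo_tool", "body": {"moves": "-0.0007 0 0 0 0.015; -0.0014 0 0 0 0.015; -0.0021 0 0 0 0.015; -0.0028 0 0 0 0.015"}}

```text
time: 12.73
position: [0.4521, -0.1201, 0.0502]
tool_rot: [0.707, 0.707, -0.0, -0.002]
ft_force: [-0.4, 6.5, -1.8]
grip_width: 0.0234
grip_force: 44.9
```

Now finer steps, one short call at a time.

>>> {"method": "servo_tool", "body": {"moves": "-0.0005 0 0 0 0.015; -0.001 0 0 0 0.015; -0.0015 0 0 0 0.015; -0.002 0 0 0 0.015"}}

```text
time: 13.07
position: [0.4521, -0.1221, 0.0502]
tool_rot: [0.707, 0.707, -0.0, -0.002]
ft_force: [-0.9, 6.1, -0.8]
grip_width: 0.0239
grip_force: 44.9
```

>>> {"method": "servo_tool", "body": {"moves": "-0.0005 0 0 0 0.015; -0.001 0 0 0 0.015; -0.0015 0 0 0 0.015"}}

```text
time: 13.32
position: [0.4521, -0.1236, 0.0502]
tool_rot: [0.707, 0.707, -0.0, -0.002]
ft_force: [0.2, 5.5, -2.7]
grip_width: 0.0237
grip_force: 44.9
```

>>> {"method": "servo_tool", "body": {"moves": "-0.0005 0 0 0 0.015; -0.001 0 0 0 0.015; -0.0015 0 0 0 0.015"}}

```text
time: 13.57
position: [0.4521, -0.1251, 0.0502]
tool_rot: [0.707, 0.707, -0.0, -0.002]
ft_force: [-0.0, 6.6, -0.5]
grip_width: 0.0238
grip_force: 44.9
```

>>> {"method": "servo_tool", "body": {"moves": "-0.0005 0 0 0 0.015; -0.001 0 0 0 0.015; -0.0015 0 0 0 0.015"}}

```text
time: 13.82
position: [0.4514, -0.1253, 0.05]
tool_rot: [0.708, 0.706, 0.0, -0.004]
ft_force: [1.6, 11.8, -2.4]
grip_width: 0.0233
grip_force: 44.9
```

>>> {"method": "servo_tool", "body": {"moves": "0 0 0 0 0.015; 0 0 0 0 0.015"}}

```text
time: 13.98
position: [0.4514, -0.1253, 0.05]
tool_rot: [0.708, 0.706, 0.0, -0.004]
ft_force: [1.0, 9.7, -1.6]
grip_width: 0.0238
grip_force: 44.9
```

>>> {"method": "servo_tool", "body": {"moves": "-0.0002 0 0 0 0.015; -0.0003 0 0 0 0.015; -0.0003 0 0 0 0.015; -0.0003 0 0 0 0.015"}}

```text
time: 14.32
position: [0.4513, -0.1253, 0.05]
tool_rot: [0.708, 0.706, 0.0, -0.004]
ft_force: [1.2, 11.7, -1.3]
grip_width: 0.0236
grip_force: 44.9
```

>>> {"method": "servo_tool", "body": {"moves": "0 0 0 0 0.015; 0 0 0 0 0.015; 0 0 0 0 0.015; 0 0 0 0 0.015"}}

```text
time: 14.65
position: [0.4513, -0.1253, 0.05]
tool_rot: [0.708, 0.706, 0.0, -0.004]
ft_force: [2.2, 10.6, -3.0]
grip_width: 0.0236
grip_force: 44.9
```

>>> {"method": "servo_tool", "body": {"moves": "0 0 0 0 0.015; 0 0 0 0 0.015; 0 0 0 0 0.015; 0 0 0 0 0.015"}}

```text
time: 14.98
position: [0.4513, -0.1253, 0.0499]
tool_rot: [0.708, 0.706, 0.0, -0.004]
ft_force: [0.9, 10.9, -2.3]
grip_width: 0.0241
grip_force: 44.9
```

>>> {"method": "servo_tool", "body": {"moves": "-0.0002 0 0 0 0.015; -0.0003 0 0 0 0.015; -0.0003 0 0 0 0.015; -0.0003 0 0 0 0.015; -0.0003 0 0 0 0.015; -0.0003 0 0 0 0.015; -0.0003 0 0 0 0.015; -0.0003 0 0 0 0.015; -0.0003 0 0 0 0.015; -0.0003 0 0 0 0.015"}}

```text
time: 15.82
position: [0.4512, -0.1253, 0.0499]
tool_rot: [0.708, 0.706, 0.0, -0.004]
ft_force: [1.3, 11.7, 0.2]
grip_width: 0.0233
grip_force: 44.9
```

Run:
```python
from h import *
o=get_obs();print(o['time'],o['position'],o['ft_force'])
```

```text
15.8167 [ 0.45119876 -0.12532132  0.04993477] [ 1.2827877  11.72485267  0.17478708]
```

>>> {"method": "servo_tool", "body": {"moves": "0.002 0 0 0 0.015; 0.005 0 0 0 0.015; 0.008 0 0 0 0.015; 0.011 0 0 0 0.015; 0.013 0 0 0 0.015; 0.014 0 0 0 0.015; 0.015 0 0 0 0.015; 0.015 0 0 0 0.015"}}

```text
time: 16.48
position: [0.4539, -0.114, 0.0506]
tool_rot: [0.707, 0.707, 0.0, 0.0]
ft_force: [-0.4, -0.7, -1.1]
grip_width: 0.0235
grip_force: 44.9
```

>>> {"method": "servo_tool", "body": {"moves": "0 -0.003 0 0 0.015; 0 -0.007 0 0 0.015; 0 -0.012 0 0 0.015; 0 -0.018 0 0 0.015; 0 -0.024 0 0 0.015; 0 -0.03 0 0 0.015; 0 -0.036 0 0 0.015; 0 -0.041 0 0 0.015; 0 -0.044 0 0 0.015; 0 -0.045 0 0 0.015"}}

```text
time: 17.32
position: [0.408, -0.1138, 0.0506]
tool_rot: [0.707, 0.707, -0.0, -0.0]
ft_force: [0.3, -0.9, -0.5]
grip_width: 0.0238
grip_force: 44.9
```

Run:
```python
from h import *
a=cams.camera("top"); s=cams.camera("scene")
c=np.zeros((600,800,3),np.uint8)
c[:300]=cv2.resize(a[195:255,180:340],(800,300),interpolation=cv2.INTER_CUBIC)
c[300:]=cv2.resize(s[140:240,180:380],(600,300),interpolation=cv2.INTER_CUBIC)[:,:600] if 0 else cv2.resize(s[150:225,160:360],(800,300),interpolation=cv2.INTER_CUBIC)
cv2.imwrite("pics/t7.png",c)
o=get_obs();print(o['time'],o['position'],o['ft_force'])
```

```text
17.4167 [ 0.40874131 -0.11404098  0.05057047] [ 0.86825933  0.50136412 -1.68418077]
```

View pics/t7.png

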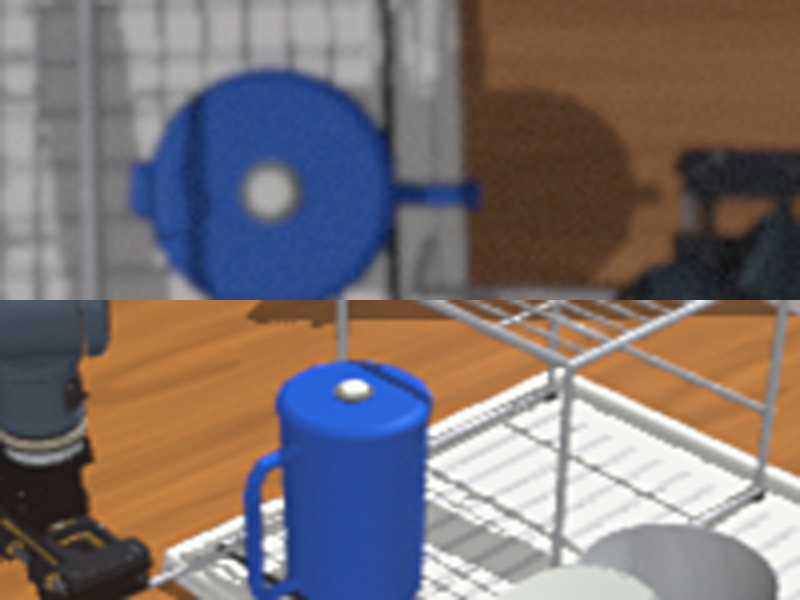

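The hook is clear of the handle: the crook is at about (430,240) and the handle at v≈193 in the top crop. The jug is standing upright against the bar. Next I'll back off and lay the hook down.

>>> {"method": "servo_tool", "body": {"moves": "-0.004 0 0 0 0.015; -0.012 0 0 0 0.015; -0.024 0 0 0 0.015; -0.04 0 0 0 0.015; -0.058 0 0 0 0.015; -0.078 0 0 0 0.015; -0.098 0 0 0 0.015; -0.116 0 0 0 0.015; -0.13 0 0 0 0.015; -0.136 0 0 0 0.015"}}

```text
time: 18.25
position: [0.4095, -0.2535, 0.0506]
tool_rot: [0.708, 0.706, -0.0, 0.002]
ft_force: [0.3, 0.0, -1.0]
grip_width: 0.0235
grip_force: 44.9
```

>>> {"method": "servo_tool", "body": {"moves": "0 0 0.005 0 0.015; 0 0 0.012 0 0.015; 0 0 0.02 0 0.015; 0 0 0.028 0 0.015; 0 0 0.034 0 0.015; 0 0 0.038 0 0.015; 0 0 0.041 0 0.015; 0 0 0.042 0 0.015; 0 0 0.043 0 0.015; 0 0 0.043 0 0.015"}}

```text
time: 19.08
position: [0.4088, -0.25, 0.0075]
tool_rot: [0.707, 0.707, -0.0, 0.0]
ft_force: [-0.9, -0.2, -1.8]
grip_width: 0.0233
grip_force: 44.9
```

>>> {"method": "servo_tool", "body": {"moves": "0 0 0.0005 0 0.015; 0 0 0.001 0 0.015; 0 0 0.001 0 0.03; 0 0 0.001 0 0.045; 0 0 0.001 0 0.06; 0 0 0.001 0 0.06; 0 0 0.001 0 0.06; 0 0 0.001 0 0.06"}}

```text
time: 19.75
position: [0.4088, -0.25, 0.0066]
tool_rot: [0.707, 0.707, -0.0, 0.0]
ft_force: [-0.5, -0.1, 1.0]
grip_width: 0.0546
grip_force: 0.0
```

>>> {"method": "servo_tool", "body": {"moves": "0 0 0 0 0.06; 0 0 -0.01 0 0.06; 0 0 -0.03 0 0.06; 0 0 -0.06 0 0.06; 0 0 -0.09 0 0.06; 0 0 -0.12 0 0.06; 0 0 -0.15 0 0.06; 0 0 -0.15 0 0.06"}}

```text
time: 20.42
position: [0.4113, -0.2522, 0.1622]
tool_rot: [0.707, 0.707, 0.0, 0.006]
ft_force: [0.3, 0.2, -0.2]
grip_width: 0.06
grip_force: 0.0
```

Run:
```python
from h import *
s=cams.camera("scene")
cv2.imwrite("pics/fin.png",cv2.resize(s[100:340,90:410],(800,600),interpolation=cv2.INTER_CUBIC))
o=get_obs();print(o['time'],o['position'],o['ft_force'],o['grip_width'])
```

```text
20.4667 [ 0.41032898 -0.25140503  0.16006218] [ 0.50416843 -0.5239839  -0.21075764] 0.06039297875930543
```

View pics/fin.png

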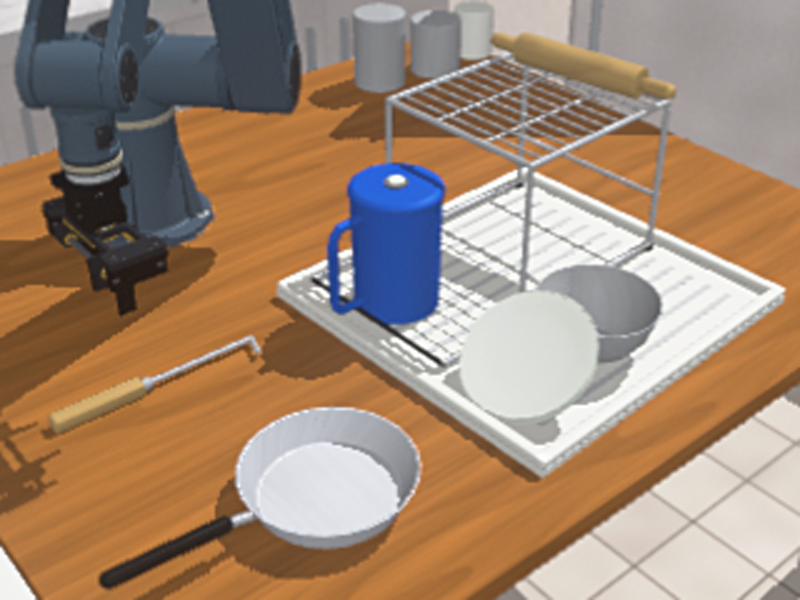

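The hook lies flat at (50,420) to (255,345), and the jug stands upright against the bar at (395,250). Nothing else has moved.

```bash
python3 -c "
from rig import job
print(job.hand_in())"
```

```text
the job is handed in; nothing more can be done
None
```

The jug was hooked low behind its handle, slid out upright and held against the end bar at a total pull of about 11 to 12 N, then the hook was freed and laid flat on the worktop; the job was handed in at about 20 s, and the hand-in gave no verdict.

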